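# Fit the nested lids to the cake tin and take off the outer lid

### The arm

A 6-joint arm with a two-finger parallel gripper is mounted at the origin on a cart in front of the work surface, level with it; the furniture and walls round the work are solid. World frame = base frame: x ahead of the robot, y to its left, z up, the work surface at z = 0. Lengths are in mm, angles in rad, forces in N, time in s.
With the tool pointing down it reaches from about 350 to 775 mm from the base axis. Payload 7.3 kg.
Tool frame: the origin (TCP) lies at the very end of the fingers, on their centre line; the grasp point (between the pads) lies 19 mm behind it (pinch_z is the distance from the TCP to the grasp point, in mm); z points along the fingers, y is the direction in which the jaws open and shut (so a half turn about z gives the same grasp; the last joint's range is limited). The gripper opens to 92 mm and grips with 3 to 60 N. Pads are 19 mm wide; open, the fingers measure 130 mm over their backs; the gripper's body (75 mm by 190 mm) begins 47 mm behind the grasp point.
Start: joints at [-1.388, 0.342, 1.524, -0, 1.275, -0.146], TCP at [169.55, -496.89, 206.241] pointing down, gripper open.
Joint ranges: [-2.53, 2.53], [-0.77, 2.02], [0.04, 2.7], [-1, 4.14], [0.28, 2.66], [-3.11, 3.11]. Speed limits (rad/s): [2.57, 2.57, 3.14, 3.14, 3.14, 3.14].

### API

Orientations are given as [roll, pitch, yaw] about the fixed x, y, z axes, in that order (R = Rz(yaw) Ry(pitch) Rx(roll)).
In Python, from plant import * gives the robot as it stands.
- The arm moves only by the tool step_arm, never from a script. Its argument "moves" is one flat list of numbers, 7 for each row, row after row: the shift along the tool's x, y, z scaled (see below), then the turn, a rotation vector about the tool's x, y, z scaled (see below), then the closure, from -1 (fully open) to 1 (shut). A call has 1 to 8 rows; each row shifts and turns the pose as measured when the row begins, along the tool's axes as they then stand; what a row does not reach is not made up. The controller multiplies each number of a shift by 2 cm and each number of a turn by 4 degrees. A row lasts 1/12 s, in which the tool goes at most 41.7 mm and 7.16 degrees, less where a joint would pass 70% of its speed; a pose out of reach is approached as far as the arm can. A call with a number of a shift or a turn outside -1 to 1 is refused whole. A call with a gripper value outside its range is refused whole. The fingers move at their own pace and stop on an object; the grip force is fixed at half the most. Time passes only in rows, so rows that do not move let the fingers close. It gives the time, the measured TCP pose, the force and the opening at its end, in the units of the state.
- get_obs(): the state, without advancing time (a new reading comes with each control period).
- capture(name): name is "scene" or "top" or "wrist"; returns the picture (480x640x3 uint8, red, green, blue); there is no depth.
- get_calibration(name): a dict with "mtx" (3x3 intrinsics, pixels), "eye" and "orientation" of the camera in the world; the wrist camera has in their place "mount" (4x4, takes a point from camera to tool coordinates, whose origin is the TCP and whose axes are the flange's). Camera axes: x right, y down, z forward; pixel columns grow to the right and rows downward; lengths in mm; the calibration is good to about 2 mm. A picture is of the moment at which its call begins: read the wrist's pose just before it. get_calibration takes no time and is no camera call.
- close_job(): hands the job in, once; it reports no verdict.
The state is a dict: "time": time; "joint_positions": joint angles; "dq": joint speeds; "tau": joint torques, N m; "tool_pos": TCP position; "tcp_rot": TCP orientation; "contact_force": force on the tool from outside, world axes, zero at the start; "moment": the same for the moment, N m; "grip_width": finger opening in mm.
Only numpy, scipy, OpenCV 4.12 (cv2) and the standard library are available. Lean on these libraries where they do the work, as an engineer would, in place of code of your own. Each camera call takes 0.05 s, during which the arm holds its last target.

### The job

The cake is to be served from its tin under the inner lid only: carry the nested pair of lids together, by the stem of the inner lid, to the open straight-sided cake tin, lower them gently (do not drop them) until the inner lid sits fully home in the tin, and let go of the stem. Then take the outer lid by its collar and lift it off alone, straight up, leaving the inner lid seated and untouched, without shoving the tin about or disturbing the other things on the table. Finish while still holding the outer lid: level, over the tin, and wholly above the top of the inner lid's stem; do not put it down or let go.

Things in the scene. Friction and masses are not known exactly. Their poses are not given: they have to be found in the camera images.
- tin: Open round straight-sided steel cake tin, about 1.3 kg, loose, upright; outer diameter 146 mm (150 over the rolled rim), inner diameter 140, 80 mm high; a piece of cake (38 mm high) lies inside. Origin: centre of its underside, z up. Not the flared bowl or the cup with a handle. It may stand left or right of the lids.
- inner_lid: Inner lid, aluminium, 0.22 kg: plug 15 mm deep tapering from 134 mm diameter at the top to 120 at the bottom, below a flange 156 mm wide, 5 mm thick, with an upright round stem in the middle. Origin: centre of the plug's underside, z up; flange underside at z = 15 mm. It starts standing on its plug on the table. Fully home, the flange rests on the tin's rim, origin 65 mm above the tin's origin.
- stem_top (a point): Centre of the top end of the inner lid's smooth round stem: diameter 26 mm, 60 mm long from the flange; 80 mm above the inner lid's origin. With the lids nested, the top 26 mm of the stem stands out above the outer lid's collar.
- outer_lid: Outer lid, steel, 0.16 kg: disc 170 mm wide, 4 mm thick, round collar in the middle, skirt (inner diameter 162 mm) hanging 10 mm below the disc. Origin: centre of the disc's underside, z up. Nested, it just lies on the inner lid's flange (origin 20 mm above the inner lid's, 3 mm sideways play, nothing clips) and rides along when the stem is lifted. It clears the tin.
- collar_top (a point): Centre of the open top of the outer lid's round upright collar: outer diameter 46 mm, inner 38, rising 30 mm above the disc's top; this point is 34 mm above the outer lid's origin. The inner lid's stem passes up through it with 6 mm of room all round.
- tub_small: Bystander: low lidded plastic tub, 119 mm diameter, 51 mm high. Origin: centre of its underside. Leave alone.
- timer: Bystander: white kitchen timer with a dial, 94x68x34 mm, lying on its back. Origin: centre of its underside. Leave alone.
- measuring_cup: Bystander: steel cup with a strap handle, 74x103x74 mm. Origin: centre of its underside. Leave alone.

How it is judged (in metres and radians):
On the way, in this order (a step that is already met when the one before it is completed fails the run):
1. both lids, still nested, are carried off the table together by the inner lid's stem (height (world z) of inner_lid above 0.04 m and contact force between the fingers and inner_lid above 0.5 N and z of outer_lid in the frame of inner_lid below 0.0235 m and horizontal distance between outer_lid and inner_lid below 0.012 m), for 0.2 s.
2. the inner lid sits fully home in the tin, the outer lid still nested on it, the stem let go (z of inner_lid in the frame of tin between 0.06 and 0.068 m and horizontal distance between inner_lid and tin below 0.007 m and angle between inner_lid's own z axis and vertical below 0.05 rad and z of outer_lid in the frame of inner_lid below 0.0235 m and horizontal distance between outer_lid and inner_lid below 0.012 m and contact force between the fingers and inner_lid below 0.2 N and contact force between the fingers and outer_lid below 0.2 N), for 0.2 s.
At the end, for the whole second after the job is handed in: Inner lid home in the tin (origin 60-68 mm above the tin's, under 7 mm off axis, tilt under 0.05 rad), at rest, untouched; tin upright on the table; fingers hold the outer lid (over 1 N), still, tilt under 0.2 rad, origin over 150 mm above the tin's, under 60 mm off axis, touching no lid or tin (z of inner_lid in the frame of tin between 0.06 and 0.068 m and horizontal distance between inner_lid and tin below 0.007 m and angle between each of inner_lid, tin's own z axis and vertical below 0.05 rad and linear speed of inner_lid below 0.02 m/s and z of outer_lid in the frame of tin above 0.15 m and horizontal distance between outer_lid and tin below 0.06 m and angle between outer_lid's own z axis and vertical below 0.2 rad and linear speed of outer_lid below 0.03 m/s and contact force between the fingers and outer_lid above 1 N and contact force between each of outer_lid, the arm and inner_lid below 0.1 N and contact force between outer_lid and tin below 0.1 N and height (world z) of tin below 0.006 m); the arm keeps its last pose, push and grip.
It fails at once if the outer lid is off the inner lid (over 8 mm) while the inner lid is not seated in the tin (z of outer_lid in the frame of inner_lid above 0.028 m and not (z of inner_lid in the frame of tin below 0.069 m and horizontal distance between inner_lid and tin below 0.009 m and angle between inner_lid's own z axis and vertical below 0.06 rad)).
It fails at once if the robot touches the inner lid (over 1 N) while the outer lid is off it (z of outer_lid in the frame of inner_lid above 0.028 m and contact force between the arm and inner_lid above 1 N).
It fails at once if the inner lid is dropped or knocked along: it moves faster than 0.3 m/s with no finger on it (contact force between the fingers and inner_lid below 0.05 N and linear speed of inner_lid above 0.3 m/s).
It fails at once if the tin is shoved over 25 mm or tipped over 0.15 rad (distance of tin from where it was at the start of the episode above 0.025 m or angle between tin's own z axis and vertical above 0.15 rad).
It fails at once if a bystander is moved over 20 mm (distance of any of tub_small, timer, measuring_cup from where it was at the start of the episode above 0.02 m).
It also fails if it takes over 51 s, if anything falls off the work surface, if the arm or the gripper's body presses on something with over 40 N, if the wrist force passes 120 N, or if a joint passes its speed limit or range.

## Working session

There is one attempt and no reset: what is moved stays moved. The work goes in short steps, Python scripts to look and compute and a tool call to move; the robot and the scene stay as the last step left them, time stands still between calls to the robot, and variables do not carry over. Pictures are saved under pics/ and viewed, and the job is handed in when it is done.

Besides the shell and the picture viewer there is one more tool, called after "Call:" as name(argument=value, ...) on one line, values as JSON. step_arm: Moves the arm, as the interface text tells. Shifts and turns lie within -1 to 1; 1 stands for 2 cm of shift or 4 degrees of turn. Its arguments: {"type":"object","properties":{"moves":{"type":"array"}},"required":["moves"]}

```bash
ls; mkdir -p pics; python3 - <<'E'
from plant import *
import cv2
o=get_obs(); print(o)
for n in ["scene","top","wrist"]:
    print(n,get_calibration(n)); cv2.imwrite(f"pics/{n}0.png",capture(n)[:,:,::-1])
E
```

```text
pics
{'time': 0.0, 'joint_positions': array([-1.38800250e+00,  3.42777799e-01,  1.52501827e+00,  1.87238815e-06,
        1.27536898e+00, -1.46032735e-01]), 'dq': array([ 2.03751800e-05,  7.19795519e-04,  1.96670665e-03, -6.67320127e-04,
        2.51839538e-04,  6.61710505e-04]), 'tau': array([ 1.36288414e-03, -4.31230688e+01, -2.44214398e+01,  7.18992180e-02,
        5.60728332e-02, -1.16232263e-04]), 'tool_pos': array([ 169.46595402, -496.44185229,  205.5159543 ]), 'tcp_rot': array([-3.14003726e+00, -2.30576691e-04,  3.28825839e-01]), 'contact_force': array([ 0.45366994, -0.0487129 ,  0.01588924]), 'moment': array([-0.033132  , -0.0307273 ,  0.04008942]), 'grip_width': 91.77038172901014}
scene {'mtx': array([[609.80458923,   0.        , 317.00992847],
       [  0.        , 609.80458923, 243.99583409],
       [  0.        ,   0.        ,   1.        ]]), 'eye': array([ 95.6173146 , 457.65488872, 560.24953396]), 'orientation': array([-2.08911091,  0.02305724, -2.59730065])}
top {'mtx': array([[566.01116011,   0.        , 326.47232678],
       [  0.        , 566.01116011, 233.63348171],
       [  0.        ,   0.        ,   1.        ]]), 'eye': array([ 431.09891495, -208.6443405 ,  963.26196362]), 'orientation': array([-3.05442245, -0.00455896, -1.55231163])}
wrist {'mtx': array([[339.36201905,   0.        , 318.15655344],
       [  0.        , 339.36201905, 239.04489392],
       [  0.        ,   0.        ,   1.        ]]), 'mount': array([[-6.91345254e-04, -9.51074173e-01, -3.08961874e-01,
         8.40259292e+01],
       [ 9.99999588e-01, -4.76006514e-04, -7.72352475e-04,
         1.27860939e+00],
       [ 5.87496627e-04, -3.08962281e-01,  9.51074111e-01,
        -1.77281413e+02],
       [ 0.00000000e+00,  0.00000000e+00,  0.00000000e+00,
         1.00000000e+00]])}
```

View pics/top0.png

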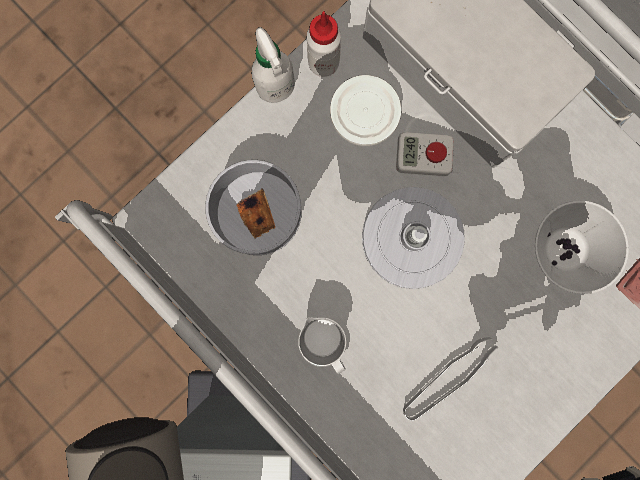

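View pics/scene0.png

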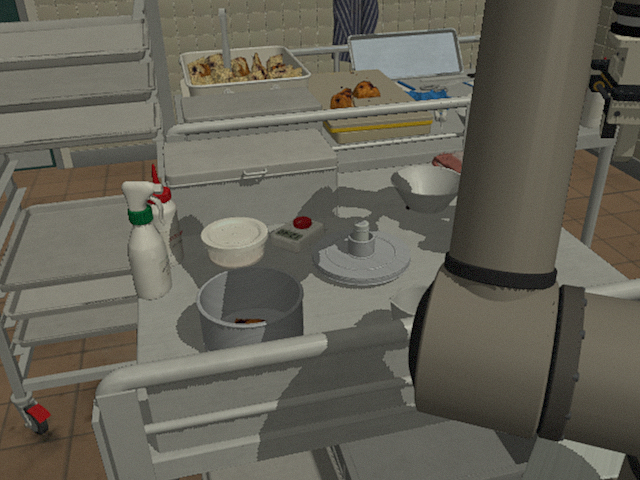

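View pics/wrist0.png

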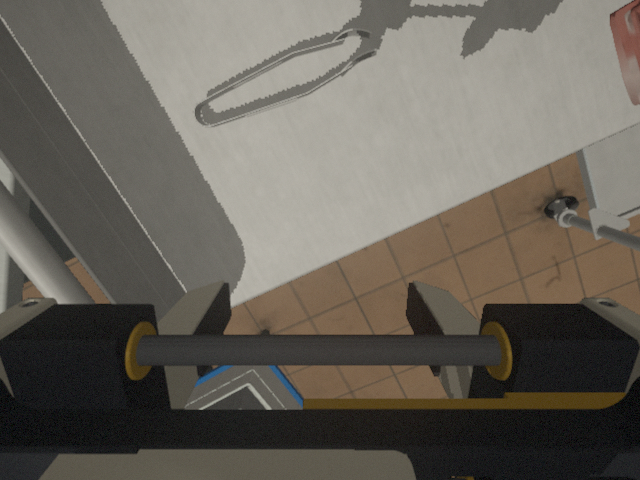

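The top view shows the tin with the cake around (253,207), the nested lids with the stem at about (416,236), the cup at (323,343) and the timer at (425,153). I'll zoom in and measure.

```bash
cat > h.py <<'E'
import numpy as np, cv2
from scipy.spatial.transform import Rotation as R
from plant import *
def cam(n,o=None):
    c=get_calibration(n)
    if 'eye' in c: return c['mtx'],R.from_euler('xyz',c['orientation']).as_matrix(),np.array(c['eye'])
    Rt=R.from_euler('xyz',o['tcp_rot']).as_matrix(); M=c['mount']
    return c['mtx'],Rt@M[:3,:3],Rt@M[:3,3]+o['tool_pos']
def pt(c,u,v,z):
    K,Rw,e=c; d=Rw@np.linalg.solve(K,[u,v,1]); return e+d*(z-e[2])/d[2]
def px(c,P):
    K,Rw,e=c; p=K@(Rw.T@(np.asarray(P,float)-e)); return p[:2]/p[2]
def circ(img,c,x,y,z,r,col):
    a=np.linspace(0,2*np.pi,73)
    P=np.array([px(c,[x+r*np.cos(t),y+r*np.sin(t),z]) for t in a])
    cv2.polylines(img,[np.round(P*16).astype(int)],True,col,1,cv2.LINE_AA,4)
E
python3 - <<'E'
from h import *
c=cam('top'); print(pt(c,253,207,80)); print('stem',pt(c,417,236,80)); print('disc',pt(c,413,240,24)); print('cup',pt(c,323,341,74),'handle',pt(c,340,370,50),'timer',pt(c,425,153,34),'tub',pt(c,366,110,51))
im=cv2.imread('pics/top0.png')
cv2.imwrite('pics/crop0.png',cv2.resize(im[130:310,190:480],None,fx=2.75,fy=2.75,interpolation=cv2.INTER_CUBIC))
E
```

```text
[548.18998872 -94.98794828  80.        ]
stem [ 507.30740314 -353.14926267   80.        ]
disc [ 505.32857637 -355.67648775   24.        ]
cup [ 341.60475455 -208.96587419   74.        ] handle [ 294.25463829 -236.80319217   50.        ] timer [ 650.6430937  -373.41083419   34.        ] tub [ 716.84647249 -272.75084004   51.        ]
```

View pics/crop0.png

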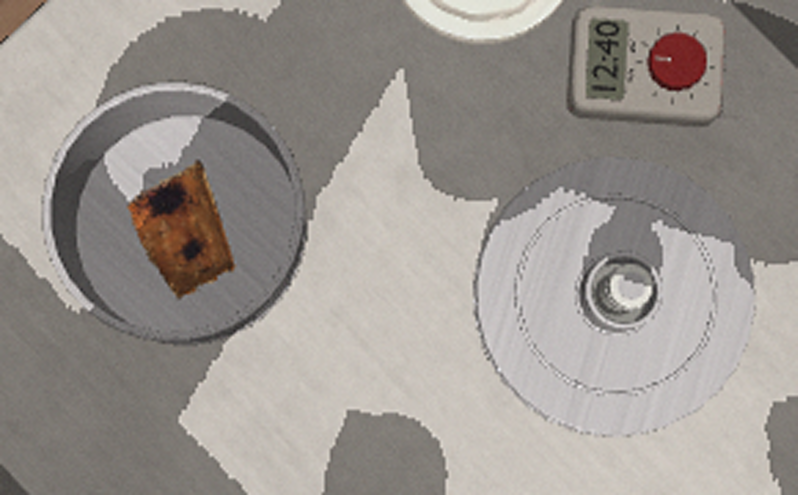

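```bash
python3 - <<'E'
from h import *
c=cam('top'); t=pt(c,253.1,207.3,79); d=pt(c,413.6,237.6,23); print(t,d)
im=cv2.imread('pics/top0.png')
circ(im,c,t[0],t[1],79,75,(0,0,255)); circ(im,c,d[0],d[1],23,85,(0,0,255))
circ(im,c,d[0],d[1],54,23,(0,255,0));circ(im,c,d[0],d[1],80,13,(255,0,0))
cv2.imwrite('pics/crop1.png',cv2.resize(im[130:310,190:480],None,fx=2.75,fy=2.75,interpolation=cv2.INTER_CUBIC))
c=cam('scene')
im=cv2.imread('pics/scene0.png')
circ(im,c,t[0],t[1],79,75,(0,0,255)); circ(im,c,d[0],d[1],23,85,(0,0,255))
circ(im,c,d[0],d[1],54,23,(0,255,0));circ(im,c,d[0],d[1],80,13,(255,0,0))
cv2.imwrite('pics/crop2.png',cv2.resize(im[200:380,170:440],None,fx=2.9,fy=2.9,interpolation=cv2.INTER_CUBIC))
E
```

```text
[547.84987538 -95.03068936  79.        ] [ 509.44059563 -356.81344518   23.        ]
```

View pics/crop1.png

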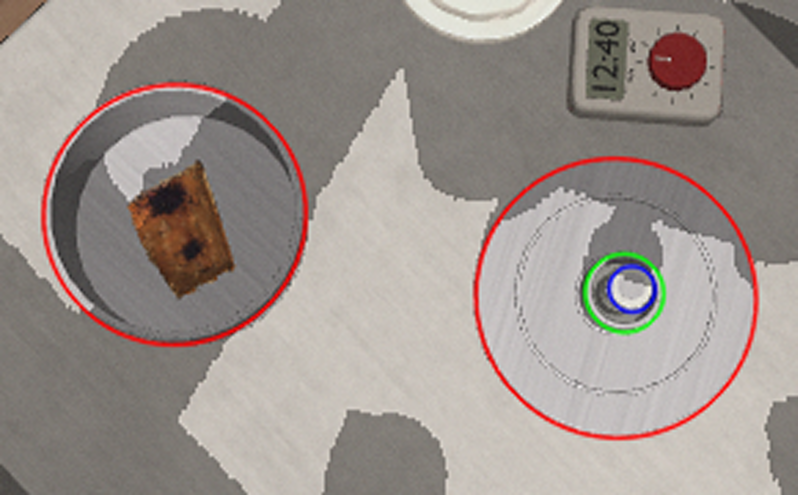

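View pics/crop2.png

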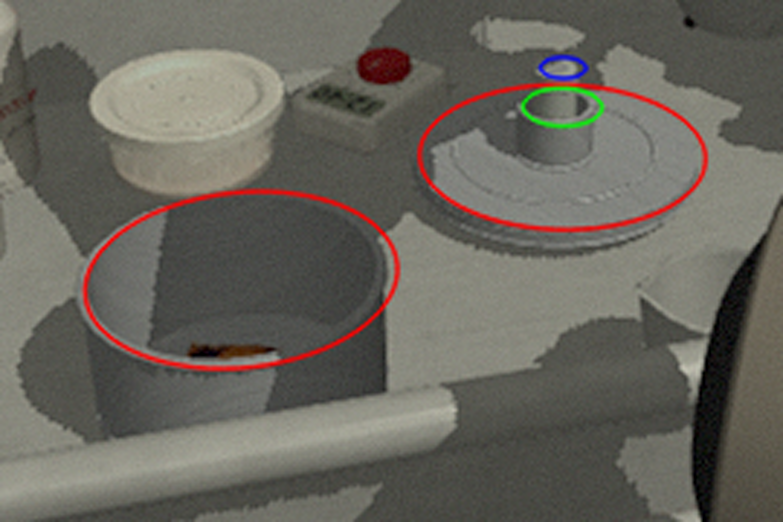

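The overlays match in the top view. The scene camera shows them about 3 mm off, which is within calibration. Lids are near (509,-357) and the tin near (548,-95). I'll move towards the lids, staying high.

Call:
step_arm(moves=[1,0,0,0,0,0,-1,1,0,0,0,0,0,-1,1,0,0,0,0,0,-1,1,0,0,0,0,0,-1,1,0,0,0,0,0,-1,1,0,0,0,0,0,-1,1,0,0,0,0,0,-1,1,0,0,0,0,0,-1])

```text
time: 0.82
tool_pos: [322.9, -443.3, 203.0]
tcp_rot: [-3.135, 0.002, 0.321]
contact_force: [-0.8, 0.8, 0.4]
grip_width: 92.2
```

Call:
step_arm(moves=[1,-0.14,0,0,0,0,-1,1,-0.14,0,0,0,0,-1,1,-0.14,0,0,0,0,-1,1,-0.14,0,0,0,0,-1,1,-0.14,0,0,0,0,-1,1,-0.14,0,0,0,0,-1,1,-0.14,0,0,0,0,-1,1,-0.14,0,0,0,0,-1])

```text
time: 1.48
tool_pos: [473.9, -366.3, 199.7]
tcp_rot: [-3.129, 0.004, 0.321]
contact_force: [0.8, -1.0, 0.1]
grip_width: 92.0
```

Call:
step_arm(moves=[1,0,0,0,0,0,-1,1,0,0,0,0,0,-1,0.2,0,0,0,0,0,-1,0,0,0,0,0,0,-1])

```text
time: 1.82
tool_pos: [520.1, -348.4, 197.4]
tcp_rot: [-3.126, 0.005, 0.326]
contact_force: [-0.6, -0.1, 0.3]
grip_width: 92.0
```

```bash
cat > w.py <<'E'
from h import *
import sys
o=get_obs(); print(o['tool_pos'],o['tcp_rot'],o['grip_width'],o['time'],o['contact_force'])
im=capture('wrist')[:,:,::-1].copy(); cv2.imwrite(f'pics/{sys.argv[1]}.png',im)
import pickle; pickle.dump(o,open(f'pics/{sys.argv[1]}.pkl','wb'))
E
python3 w.py w1
```

```text
[ 520.09838961 -348.37282599  197.44358191] [-3.12606679  0.00458078  0.32573508] 91.986182387428 1.8167 [-0.58378981 -0.08056643  0.2934408 ]
```

View pics/w1.png

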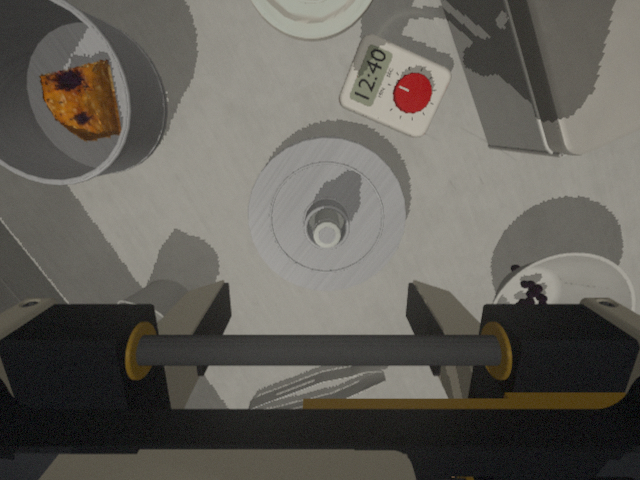

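The wrist view shows the stem top at (327,234), the collar around (326,220) and the disc centred at about (327,213). I'll measure and check them against the overlay.

```bash
python3 - <<'E'
from h import *
import pickle
o=pickle.load(open('pics/w1.pkl','rb')); c=cam('wrist',o)
print('stem',pt(c,327,234,80)); 
im=cv2.imread('pics/w1.png')
x,y=509.4,-356.8
s=pt(c,327,234,80)
for (x,y),col in (((509.4,-356.8),(0,0,255)),(s[:2],(0,255,0))):
  circ(im,c,x,y,23,85,col);circ(im,c,x,y,54,23,col);circ(im,c,x,y,80,13,col)
cv2.imwrite('pics/w1c.png',cv2.resize(im[130:290,240:420],None,fx=3.6,fy=3.6,interpolation=cv2.INTER_CUBIC))
E
```

```text
stem [ 515.41158204 -357.63006024   80.        ]
```

View pics/w1c.png

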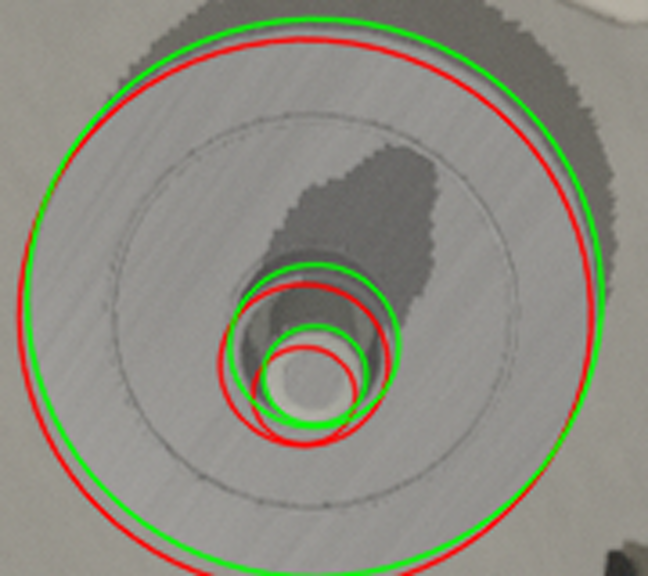

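Call:
step_arm(moves=[-0.24,0.15,0.9,-0.22,0.07,0,-1,-0.24,0.15,0.9,0,0,0,-1,0,0,0.9,0,0,0,-1,0,0,0,0,0,0,-1])

```text
time: 2.2
tool_pos: [508.8, -359.4, 142.7]
tcp_rot: [3.139, 0.0, 0.324]
contact_force: [-0.5, 0.4, -1.0]
grip_width: 91.8
```

```bash
python3 w.py w2; python3 - <<'E'
from h import *
import pickle
o=pickle.load(open('pics/w2.pkl','rb')); c=cam('wrist',o)
im=cv2.imread('pics/w2.png')
for (x,y),col in (((513,-357),(0,0,255)),):
  circ(im,c,x,y,23,85,col);circ(im,c,x,y,54,23,col);circ(im,c,x,y,80,13,col)
cv2.imwrite('pics/w2c.png',im)
E
```

```text
[ 508.82657302 -359.36179927  142.71787653] [3.13943009e+00 8.74309947e-05 3.23545851e-01] 91.77699301012203 2.2 [-0.54994932  0.36457751 -0.98932333]
```

View pics/w2c.png

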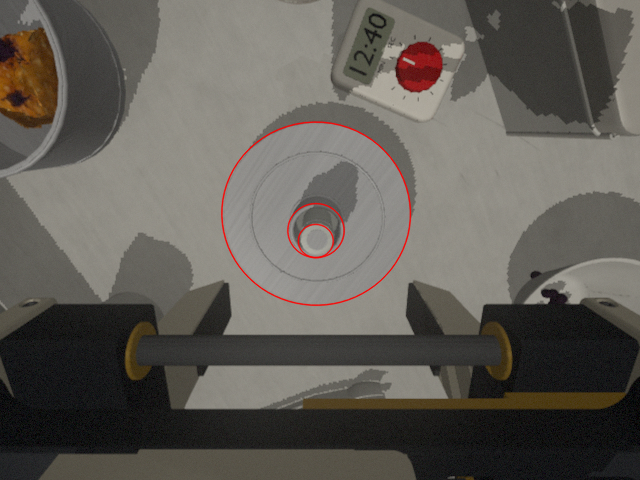

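The overlay fits at (513,-357), so I'll descend.

Call:
step_arm(moves=[0.24,-0.05,0.8,0,0,0,-1,0,0,0.8,0,0,0,-1,0,0,0.8,0,0,0,-1,0,0,0.8,0,0,0,-1,0,0,0.6,0,0,0,-1,0,0,0,0,0,0,-1])

```text
time: 2.75
tool_pos: [514.3, -364.2, 75.9]
tcp_rot: [3.125, -0.007, 0.319]
contact_force: [-0.5, -0.0, -0.0]
grip_width: 91.6
```

```bash
python3 w.py w3
```

```text
[ 514.32248403 -364.17182261   75.90329119] [ 3.12527777 -0.00669211  0.31892027] 91.56918151026126 2.75 [-0.54467368 -0.03892791 -0.01194819]
```

View pics/w3.png

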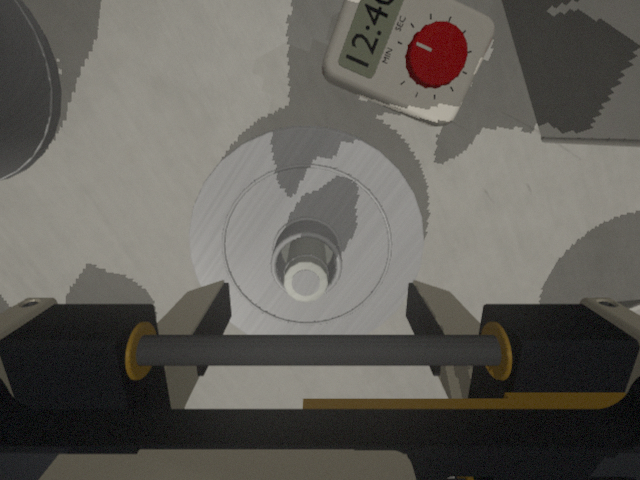

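Call:
step_arm(moves=[0.05,-0.36,0,0.23,-0.1,0,-1,0,0,0.4,0,0,0,-1,0,0,0,0,0,0,-1])

```text
time: 3.05
tool_pos: [514.6, -358.9, 73.2]
tcp_rot: [3.136, -0.003, 0.318]
contact_force: [-0.3, -0.4, -1.0]
grip_width: 91.8
```

Call:
step_arm(moves=[-0.05,-0.15,0.45,0.1,-0.04,0,-1,0,0,0.4,0,0,0,-1,0,0,0,0,0,0,-1])

```text
time: 3.3
tool_pos: [513.5, -356.8, 56.6]
tcp_rot: [3.14, -0.002, 0.318]
contact_force: [-0.4, -0.2, -0.5]
grip_width: 91.6
```

Call:
step_arm(moves=[0,0,-0.08,0,0,0,-1,0,0,0,0,0,0,1,0,0,0,0,0,0,1,0,0,0,0,0,0,1,0,0,0,0,0,0,1,0,0,0,0,0,0,1,0,0,0,0,0,0,1])

```text
time: 3.88
tool_pos: [513.5, -356.7, 58.0]
tcp_rot: [3.141, -0.001, 0.318]
contact_force: [0.5, -0.5, 0.5]
grip_width: 56.3
```

```bash
python3 w.py w4
```

```text
[ 513.47925824 -356.7351566    58.02143574] [ 3.14083017e+00 -1.37593972e-03  3.18320782e-01] 56.264761084939174 3.8833 [ 0.4786896  -0.45647713  0.47095189]
```

View pics/w4.png

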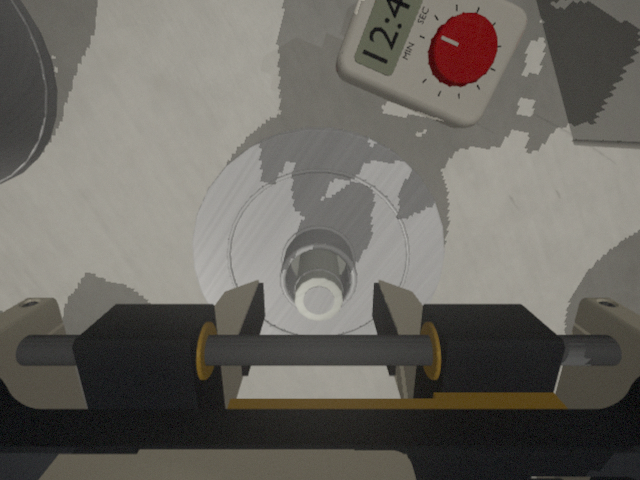

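```bash
python3 - <<'E'
from h import *
import pickle
o=pickle.load(open('pics/w4.pkl','rb')); c=cam('wrist',o)
x,y,z=o['tool_pos']; print(px(c,[x,y,z]),px(c,[x,y,z+19]),px(c,[513,-357,80]),pt(c,319,298,80))
E
```

```text
[316.21155264 282.91552911] [316.01887352 298.64916914] [316.18607201 302.35270527] [ 515.8078332  -357.59210643   80.        ]
```

The stem sits at the grasp point to within about 2 mm, so I'll keep closing.

Call:
step_arm(moves=[0,0,0,0,0,0,1,0,0,0,0,0,0,1,0,0,0,0,0,0,1,0,0,0,0,0,0,1,0,0,0,0,0,0,1,0,0,0,0,0,0,1,0,0,0,0,0,0,1,0,0,0,0,0,0,1])

```text
time: 4.6
tool_pos: [513.5, -354.7, 61.1]
tcp_rot: [-3.14, -0.002, 0.319]
contact_force: [0.5, -1.2, -0.9]
grip_width: 1.6
```

The gripper closed to 1.6 mm, so it missed the stem or slipped off. I'll look.

```bash
python3 w.py w5; python3 - <<'E'
from h import *
cv2.imwrite('pics/s5.png',capture('scene')[:,:,::-1])
E
```

```text
[ 513.53218342 -354.71185734   61.14897978] [-3.14033412e+00 -2.43281280e-03  3.18720220e-01] 1.5822666646848569 4.6 [ 0.51670861 -1.21988233 -0.91139637]
```

View pics/w5.png

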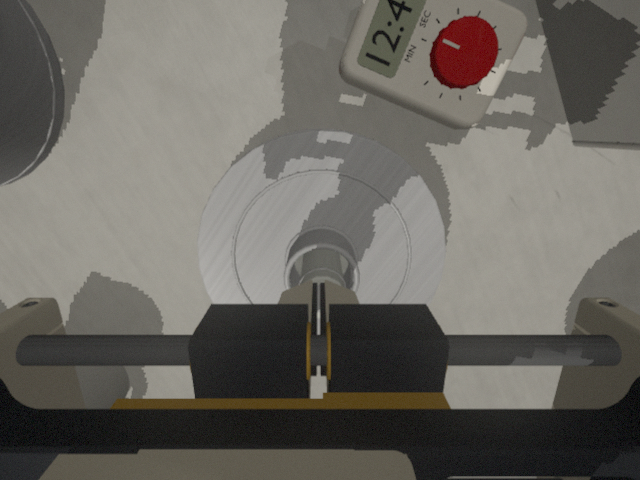

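View pics/s5.png

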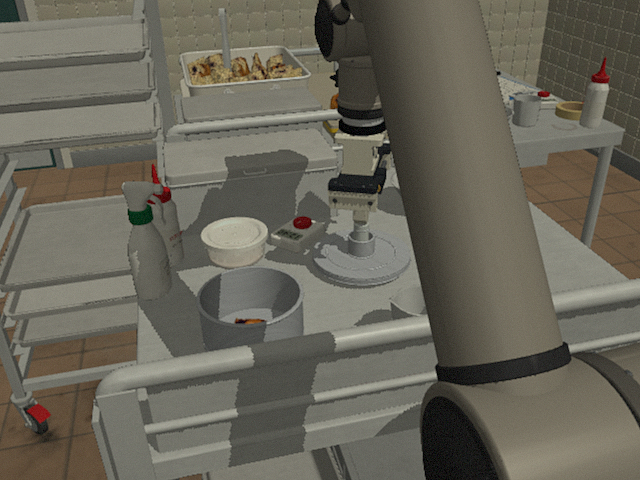

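```bash
python3 - <<'E'
from h import *
c=cam('scene'); im=cv2.imread('pics/s5.png')
for P in ([513.5,-354.7,61],[513.5,-354.7,80],[513,-357,80],[513,-357,54]): print(P,px(c,P))
circ(im,c,513,-357,80,13,(255,0,0));circ(im,c,513,-357,54,23,(0,255,0))
circ(im,c,513.5,-354.7,61,1,(0,0,255))
a=cv2.imread('pics/s5.png')[170:290,300:420]
cv2.imwrite('pics/s5c.png',cv2.resize(np.hstack([a,im[170:290,300:420]]),None,fx=3.3,fy=3.3,interpolation=cv2.INTER_CUBIC))
w=cv2.imread('pics/w5.png')[200:400,230:420]
cv2.imwrite('pics/w5c.png',cv2.resize(w,None,fx=3,fy=3,interpolation=cv2.INTER_CUBIC))
E
```

```text
[513.5, -354.7, 61] [360.85394681 232.71709925]
[513.5, -354.7, 80] [360.99534269 222.83366994]
[513, -357, 80] [361.89062092 222.34352946]
[513, -357, 54] [361.68699462 235.81031681]
```

View pics/s5c.png

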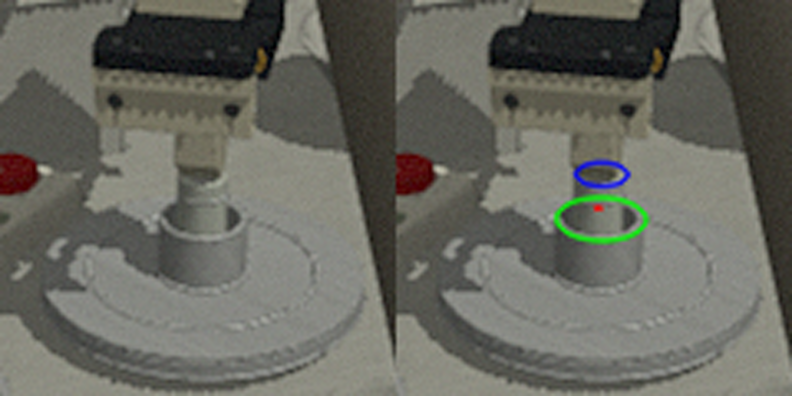

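View pics/w5c.png

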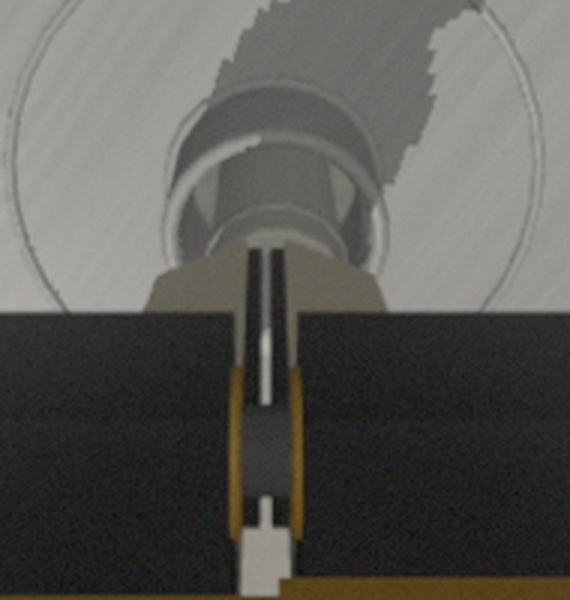

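The scene view explains the miss. The real fingertips end just above the stem top (z of about 82 with the TCP reading 61), so they sit about 20 mm behind the reported TCP. The grip caught only the top 2 mm or so and slid off upward. I'll reopen and go 20 mm lower, checking with the camera.

Call:
step_arm(moves=[0,0,0,0,0,0,-1,0,0,0,0,0,0,-1,0,0,0,0,0,0,-1,0,0,0,0,0,0,-1,0,0,0,0,0,0,-1,0,0,0,0,0,0,-1,0,0,0,0,0,0,-1,0,0,0,0,0,0,-1])

```text
time: 5.37
tool_pos: [513.0, -355.0, 59.6]
tcp_rot: [-3.139, -0.001, 0.318]
contact_force: [-0.2, -0.9, 0.1]
grip_width: 49.5
```

```bash
cat > ov.py <<'E'
from h import *
import pickle,sys
n=sys.argv[1];x,y=map(float,sys.argv[2:4]);dz=float(sys.argv[4]) if len(sys.argv)>4 else 0
o=pickle.load(open(f'pics/{n}.pkl','rb')); c=cam('wrist',o)
im=cv2.imread(f'pics/{n}.png');col=(0,0,255)
circ(im,c,x,y,23+dz,85,col);circ(im,c,x,y,54+dz,23,col);circ(im,c,x,y,80+dz,13,col)
cv2.imwrite(f'pics/{n}c.png',im)
E
python3 w.py w6; python3 ov.py w6 513 -357
```

```text
[ 513.01226938 -354.95674375   59.57899098] [-3.13882723e+00 -1.28484424e-03  3.18095340e-01] 49.54902919815829 5.3667 [-0.16116249 -0.87293956  0.13589957]
```

View pics/w6c.png

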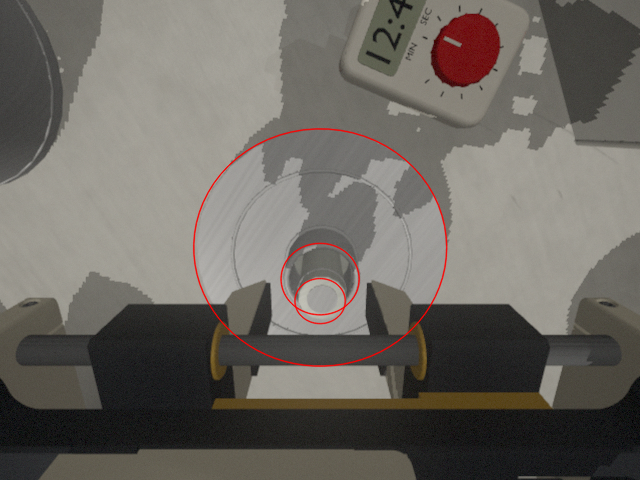

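Call:
step_arm(moves=[0.07,0.15,0.2,0,0,0,-1,0,0,0.35,0,0,0,-1,0,0,0.35,0,0,0,-1,0,0,0,0,0,0,-1])

```text
time: 5.75
tool_pos: [515.6, -357.8, 39.9]
tcp_rot: [-3.139, -0.002, 0.318]
contact_force: [-0.3, 1.3, 0.2]
grip_width: 80.3
```

```bash
python3 w.py w7; python3 ov.py w7 514.5 -358;python3 - <<'E'
from h import *
a=capture('scene')[:,:,::-1]; cv2.imwrite('pics/s7.png',cv2.resize(a[170:300,280:440],None,fx=4,fy=4,interpolation=cv2.INTER_CUBIC))
E
```

```text
[ 515.63149236 -357.7922865    39.881133  ] [-3.13946581e+00 -1.54424880e-03  3.18030216e-01] 80.27822374537116 5.75 [-0.32466972  1.30119843  0.2369212 ]
```

View pics/w7c.png

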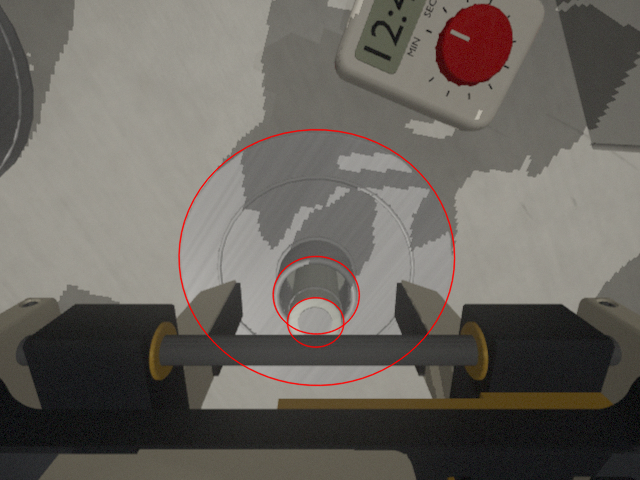

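View pics/s7.png

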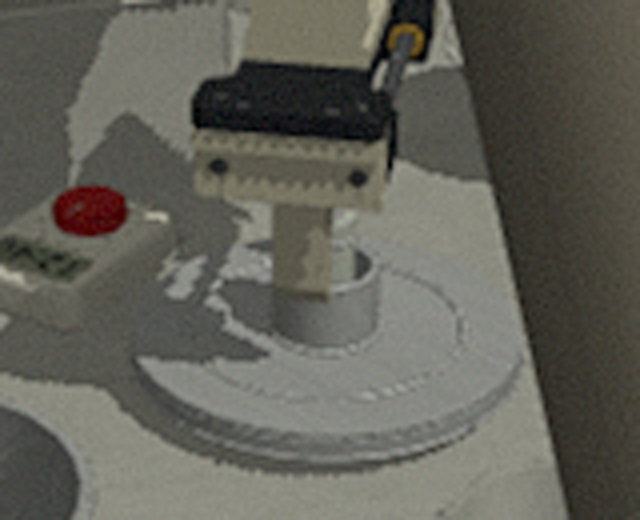

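```bash
python3 - <<'E'
from h import *
c=cam('scene')
for w in (40,50):
  for z in (40,50,60): print(w,z,px(c,[515.6-.313*w,-357.8+.95*w,z]))
E
```

```text
40 40 [356.52667948 253.98837317]
40 50 [356.58109401 248.81015698]
40 60 [356.63604319 243.58106291]
50 40 [355.50361484 257.01584797]
50 50 [355.55344315 251.80904587]
50 60 [355.60376518 246.55065302]
```

Call:
step_arm(moves=[0,0,0.2,0,0,0,-1,0,0,0,0,0,0,1,0,0,0,0,0,0,1,0,0,0,0,0,0,1,0,0,0,0,0,0,1,0,0,0,0,0,0,1,0,0,0,0,0,0,1,0,0,0,0,0,0,1])

```text
time: 6.52
tool_pos: [516.5, -358.4, 37.5]
tcp_rot: [3.141, -0.003, 0.318]
contact_force: [-0.2, -0.9, -0.2]
grip_width: 50.2
```

Call:
step_arm(moves=[0,0,0,0,0,0,1,0,0,0,0,0,0,1,0,0,0,0,0,0,1,0,0,0,0,0,0,1,0,0,0,0,0,0,1,0,0,0,0,0,0,1,0,0,0,0,0,0,1,0,0,0,0,0,0,1])

```text
time: 7.18
tool_pos: [516.3, -357.8, 37.7]
tcp_rot: [-3.141, -0.003, 0.318]
contact_force: [-0.3, 1.0, 0.3]
grip_width: 25.5
```

```bash
python3 w.py w8; python3 - <<'E'
from h import *
a=capture('scene')[:,:,::-1]; cv2.imwrite('pics/s8.png',cv2.resize(a[170:300,280:440],None,fx=4,fy=4,interpolation=cv2.INTER_CUBIC))
E
```

```text
[ 516.28018121 -357.78472917   37.6748554 ] [-3.14080861e+00 -2.82893925e-03  3.18197702e-01] 25.456400839956686 7.1833 [-0.30429458  0.99255255  0.25599195]
```

View pics/s8.png

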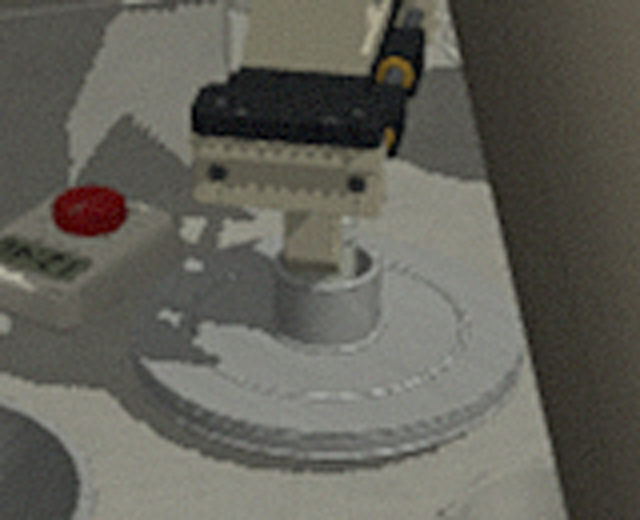

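View pics/w8.png

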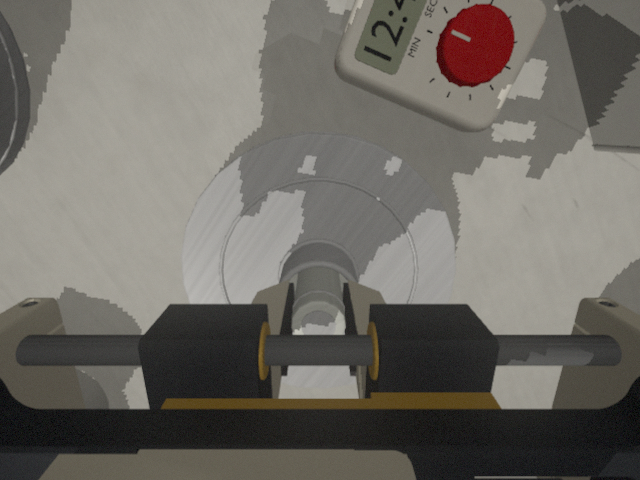

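The stem is gripped with the width at 25.5 mm. I'll lift gently.

Call:
step_arm(moves=[0,0,-0.3,0,0,0,1,0,0,-0.5,0,0,0,1,0,0,-0.5,0,0,0,1,0,0,-0.6,0,0,0,1,0,0,-0.6,0,0,0,1,0,0,-0.6,0,0,0,1,0,0,-0.6,0,0,0,1,0,0,-0.6,0,0,0,1])

```text
time: 7.95
tool_pos: [513.6, -356.5, 127.0]
tcp_rot: [-3.133, 0.002, 0.318]
contact_force: [-0.8, -1.0, -4.3]
grip_width: 25.2
```

```bash
python3 w.py w9; python3 - <<'E'
from h import *
a=capture('scene')[:,:,::-1]; cv2.imwrite('pics/s9.png',cv2.resize(a[100:300,280:480],None,fx=3,fy=3,interpolation=cv2.INTER_CUBIC))
E
```

```text
[ 513.64354802 -356.4507539   126.95486247] [-3.13338955e+00  2.14258317e-03  3.17976381e-01] 25.246924779689586 7.95 [-0.81585256 -0.99355695 -4.25847196]
```

View pics/s9.png

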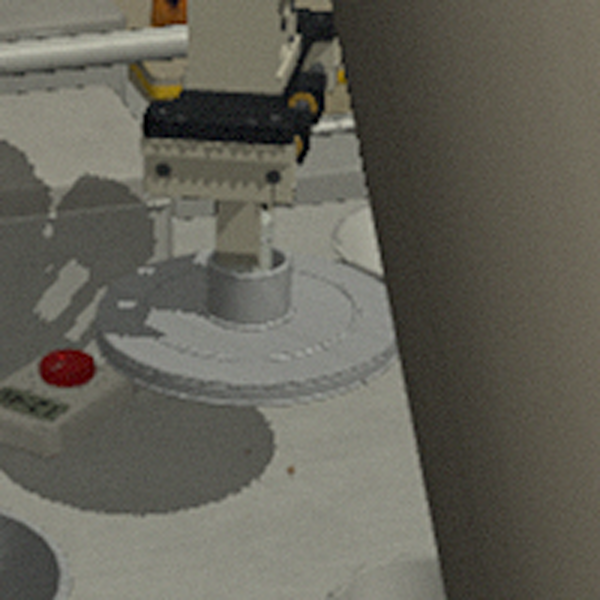

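Both lids rose together and the force reads about 4 N. I'll carry them towards the tin, still raising slightly.

Call:
step_arm(moves=[0.1,-0.2,-0.3,-0.06,0,0,1,0.2,-0.4,-0.3,-0.06,0,0,1,0.35,-0.7,-0.3,0,0,0,1,0.4,-0.8,-0.2,0,0,0,1,0.4,-0.8,-0.2,0,0,0,1,0.4,-0.8,-0.1,0,0,0,1,0.4,-0.8,0,0,0,0,1,0.4,-0.8,0,0,0,0,1])

```text
time: 8.72
tool_pos: [530.6, -229.8, 157.4]
tcp_rot: [3.141, 0.002, 0.315]
contact_force: [0.4, -0.0, -3.5]
grip_width: 25.6
```

Call:
step_arm(moves=[0.42,-0.8,0,0,0,0,1,0.42,-0.8,0,0,0,0,1,0.42,-0.8,0,0,0,0,1,0.42,-0.8,0,0,0,0,1,0.42,-0.8,0,0,0,0,1,0.35,-0.6,0,0,0,0,1,0.2,-0.4,0,0,0,0,1,0,0,0,0,0,0,1])

```text
time: 9.38
tool_pos: [546.7, -95.3, 158.2]
tcp_rot: [-3.135, 0.005, 0.325]
contact_force: [-1.0, 0.6, -4.1]
grip_width: 25.2
```

```bash
python3 w.py w10; python3 - <<'E'
from h import *
cv2.imwrite('pics/s10.png',capture('scene')[:,:,::-1])
cv2.imwrite('pics/t10.png',capture('top')[:,:,::-1])
E
```

```text
[546.68029921 -95.25501084 158.23357627] [-3.1347066   0.00466681  0.32511743] 25.233089219525915 9.3833 [-1.03754329  0.59484055 -4.05674092]
```

View pics/w10.png

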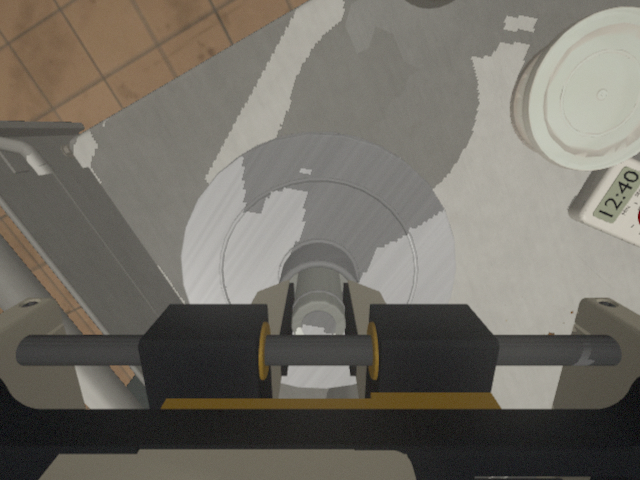

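View pics/s10.png

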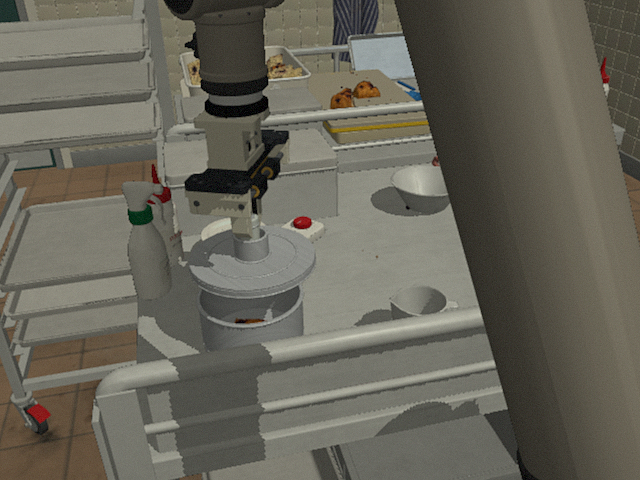

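View pics/t10.png

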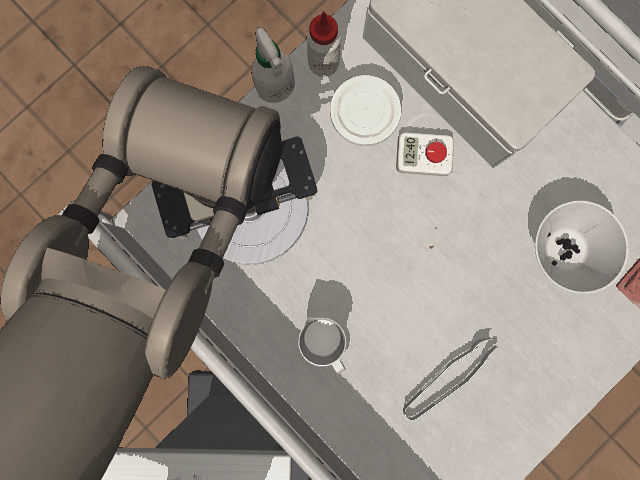

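```bash
python3 - <<'E'
from h import *
import pickle
o=pickle.load(open('pics/w1.pkl','rb')); c=cam('wrist',o)
im=cv2.imread('pics/w1.png')
circ(im,c,552.5,-95.5,79,75,(0,0,255)); circ(im,c,548,-95,79,75,(0,255,0))
cv2.imwrite('pics/w1t.png',cv2.resize(im[0:200,0:200],None,fx=3,fy=3,interpolation=cv2.INTER_CUBIC))
# lid rel TCP in w10
o=pickle.load(open('pics/w10.pkl','rb')); c=cam('wrist',o); z=o['tool_pos'][2]-37.7
im=cv2.imread('pics/w10.png'); x,y=o['tool_pos'][:2]
for dx,col in ((0,(0,0,255)),(-3,(0,255,0))):
  X=x+dx*.95;Y=y+dx*.31
  circ(im,c,X,Y,23+z,85,col);circ(im,c,X,Y,54+z,23,col);circ(im,c,X,Y,54+z,19,col)
cv2.imwrite('pics/w10c.png',im)
E
```

```text
(no output)
```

View pics/w1t.png

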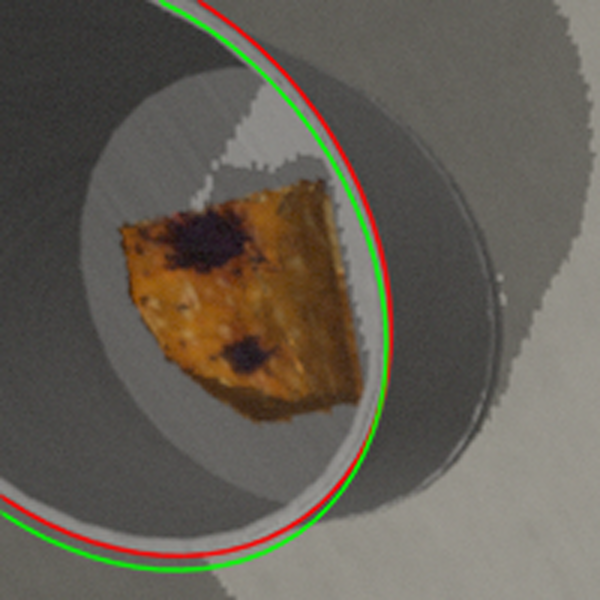

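View pics/w10c.png

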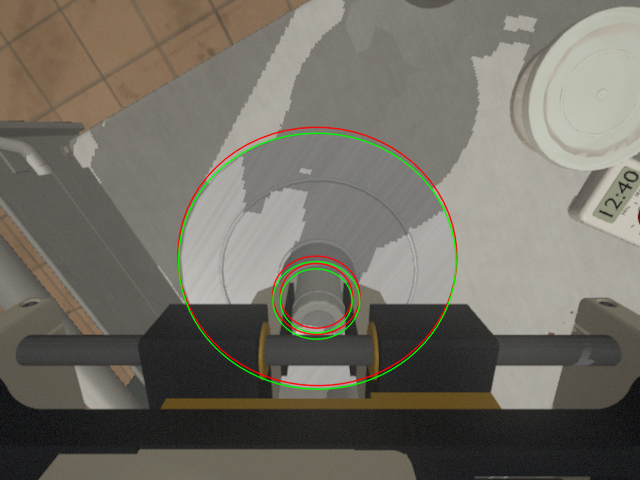

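Call:
step_arm(moves=[0.4,0.12,0.1,-0.1,0.07,0,1,0,0,0.5,0,0,0,1,0,0,0.5,0,0,0,1,0,0,0.2,0,0,0,1,0,0,0,0,0,0,1])

```text
time: 9.95
tool_pos: [556.1, -102.1, 129.4]
tcp_rot: [3.138, -0.001, 0.318]
contact_force: [-1.0, -0.2, -3.3]
grip_width: 24.9
```

Call:
step_arm(moves=[0.06,-0.35,0,0.05,0,0,1,0,0,0,0,0,0,1,0,0,0,0,0,0,1])

```text
time: 10.2
tool_pos: [554.6, -95.4, 128.5]
tcp_rot: [-3.141, 0.001, 0.316]
contact_force: [-0.6, 1.0, -2.9]
grip_width: 25.1
```

```bash
python3 w.py w11; python3 - <<'E'
from h import *
a=capture('scene')[:,:,::-1].copy()
c=cam('scene')
cv2.imwrite('pics/s11.png',cv2.resize(a[180:370,150:350],None,fx=3,fy=3,interpolation=cv2.INTER_CUBIC))
E
```

```text
[554.58389538 -95.37797197 128.53429355] [-3.14064130e+00  6.12309388e-04  3.15850605e-01] 25.14489173094495 10.2 [-0.57609846  0.97043054 -2.88899587]
```

View pics/s11.png

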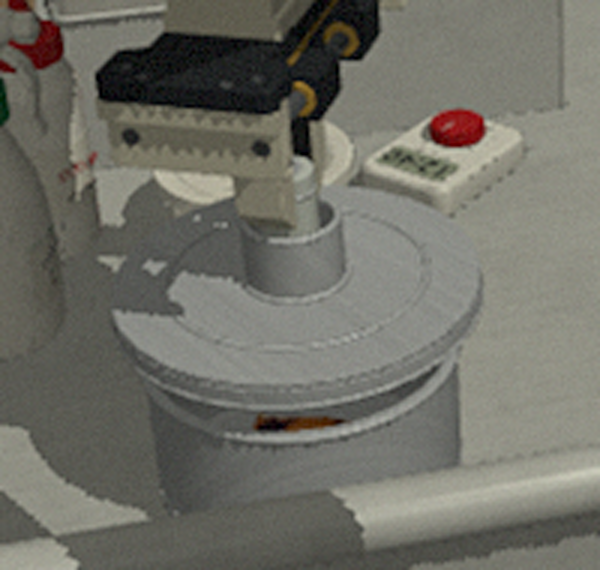

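Lids are centred and level over the tin. I'll lower slowly.

Call:
step_arm(moves=[0,0,0.3,0,0,0,1,0,-0.05,0.3,0,0,0,1,0,0,0,0,0,0,1])

```text
time: 10.55
tool_pos: [554.9, -94.4, 116.6]
tcp_rot: [3.141, -0.002, 0.316]
contact_force: [0.9, 0.4, -4.3]
grip_width: 25.3
```

Call:
step_arm(moves=[0,0,0.2,0,0,0,1,0,0,0.2,0,0,0,1,0,0,0,0,0,0,1])

```text
time: 10.8
tool_pos: [554.7, -94.3, 107.4]
tcp_rot: [3.141, -0.001, 0.316]
contact_force: [0.7, 1.3, -4.6]
grip_width: 24.8
```

Call:
step_arm(moves=[0,0,0.12,0,0,0,1,0,0,0.08,0,0,0,1,0,0,0,0,0,0,1])

```text
time: 11.05
tool_pos: [554.8, -94.4, 102.8]
tcp_rot: [3.141, -0.001, 0.316]
contact_force: [0.5, 0.6, -3.5]
grip_width: 25.3
```

Call:
step_arm(moves=[0,0,0.08,0,0,0,1,0,0,0,0,0,0,1])

```text
time: 11.22
tool_pos: [555.1, -94.5, 103.2]
tcp_rot: [3.141, -0.002, 0.316]
contact_force: [0.4, 0.6, -4.0]
grip_width: 25.5
```

Call:
step_arm(moves=[0,0,0.15,0,0,0,1,0,0,0.05,0,0,0,1])

```text
time: 11.38
tool_pos: [555.3, -94.6, 102.6]
tcp_rot: [3.139, -0.004, 0.316]
contact_force: [-2.7, 0.7, -2.3]
grip_width: 24.9
```

```bash
python3 w.py w12; python3 - <<'E'
from h import *
a=capture('scene')[:,:,::-1].copy()
cv2.imwrite('pics/s12.png',cv2.resize(a[180:370,150:350],None,fx=3,fy=3,interpolation=cv2.INTER_CUBIC))
E
```

```text
[555.2913784  -94.62088198 102.6386934 ] [ 3.13900316 -0.00393583  0.31634802] 24.915891350067515 11.3833 [-2.70246047  0.66256712 -2.28477919]
```

View pics/s12.png

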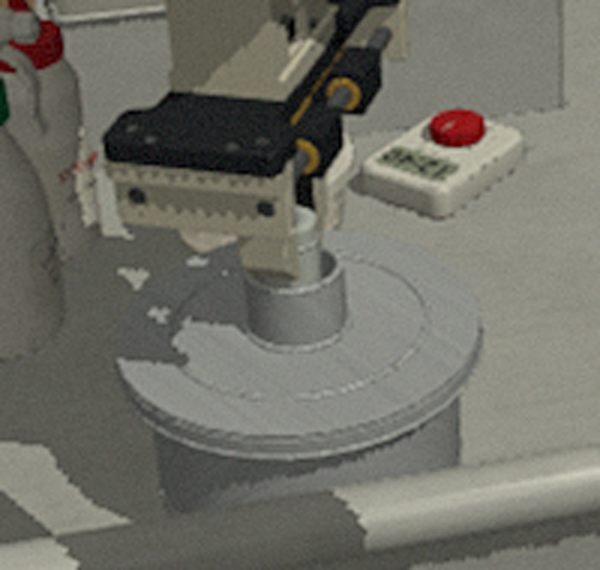

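Call:
step_arm(moves=[-0.1,0,0.08,0.02,-0.05,0,1,0,0,0.05,0,0,0,1])

```text
time: 11.65
tool_pos: [555.4, -94.6, 102.6]
tcp_rot: [3.139, -0.006, 0.316]
contact_force: [-7.3, -2.3, 6.1]
grip_width: 25.2
```

z is stuck at the expected seated value (102.6) and the vertical force has turned to pressing, so the lid is home. I'll relax and release.

Call:
step_arm(moves=[0,0,0,0,0,0,1,0,0,-0.02,0,0,0,1,0,0,0,0,0,0,-1,0,0,0,0,0,0,-1,0,0,0,0,0,0,-1,0,0,0,0,0,0,-1,0,0,0,0,0,0,-1,0,0,0,0,0,0,-1])

```text
time: 12.32
tool_pos: [557.4, -95.3, 103.5]
tcp_rot: [3.136, -0.01, 0.316]
contact_force: [-0.0, -0.2, 0.2]
grip_width: 60.6
```

Call:
step_arm(moves=[0,0,0,0,0,0,-1,0,0,0,0,0,0,-1,0,0,0,0,0,0,-1,0,0,0,0,0,0,-1,0,0,0,0,0,0,-1])

```text
time: 12.73
tool_pos: [557.7, -95.4, 103.7]
tcp_rot: [3.136, -0.011, 0.316]
contact_force: [-0.9, -0.2, -0.0]
grip_width: 90.4
```

```bash
python3 w.py w13; python3 ov.py w13 552.5 -95 65; python3 - <<'E'
from h import *
a=capture('scene')[:,:,::-1].copy()
cv2.imwrite('pics/s13.png',cv2.resize(a[180:370,150:350],None,fx=3,fy=3,interpolation=cv2.INTER_CUBIC))
E
```

```text
[557.69159671 -95.3645807  103.68034442] [ 3.13579047 -0.01063356  0.31597464] 90.37044075351983 12.7333 [-0.88882633 -0.16423829 -0.01074379]
```

View pics/s13.png

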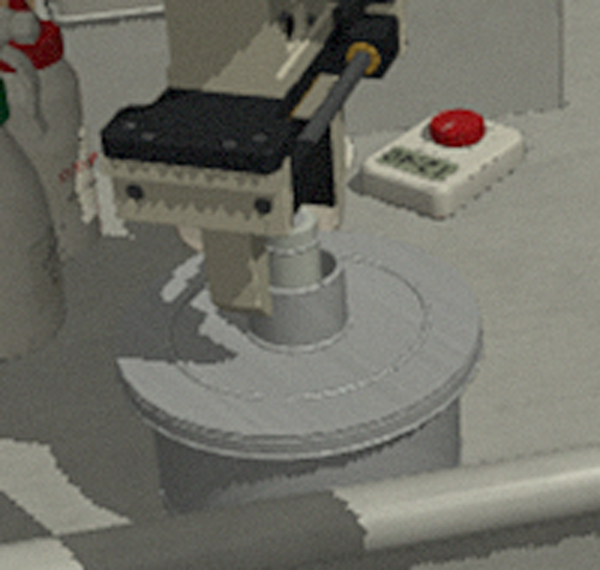

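View pics/w13c.png

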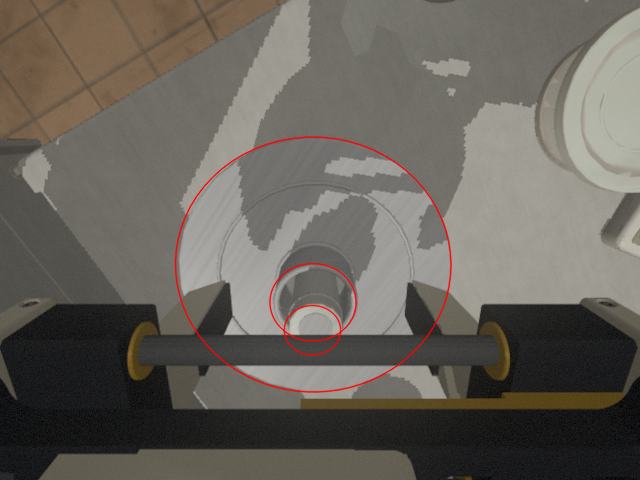

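Released. Both lids sit level on the tin and the skirt covers the rim. Next I'll square up the tool and descend around the collar.

Call:
step_arm(moves=[-0.18,-0.08,0,0.08,-0.15,0,-1,0,0,0,0,0,0,-1,0,0,0.2,0,0,0,-1])

```text
time: 13.08
tool_pos: [553.8, -95.0, 100.2]
tcp_rot: [3.141, -0.0, 0.316]
contact_force: [0.0, 0.1, -0.3]
grip_width: 91.8
```

Call:
step_arm(moves=[0,0,0.3,0,0,0,-1,0,0,0.3,0,0,0,-1,0,0,0.3,0,0,0,-1,0,0,0,0,0,0,-1])

```text
time: 13.42
tool_pos: [553.1, -94.8, 79.2]
tcp_rot: [-3.141, 0.001, 0.316]
contact_force: [-0.3, 0.7, -0.6]
grip_width: 91.8
```

```bash
python3 w.py w14; python3 - <<'E'
from h import *
a=capture('scene')[:,:,::-1].copy()
cv2.imwrite('pics/s14.png',cv2.resize(a[180:370,150:350],None,fx=3,fy=3,interpolation=cv2.INTER_CUBIC))
E
```

```text
[553.06482034 -94.83634867  79.15925102] [-3.14101763e+00  1.26162840e-03  3.15967741e-01] 91.78383355349851 13.4167 [-0.30661987  0.67295968 -0.64212125]
```

View pics/s14.png

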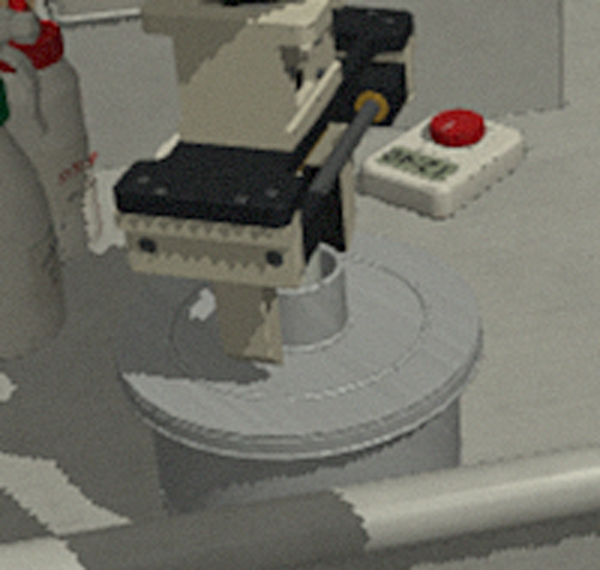

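View pics/w14.png

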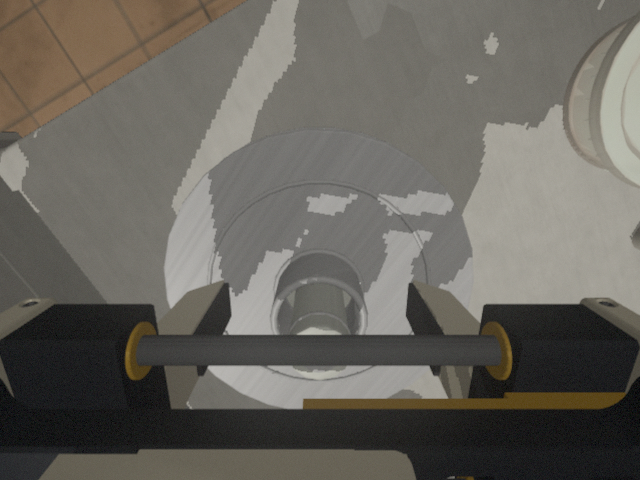

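Fingers straddle the collar with the stem between them. I'll close on it.

Call:
step_arm(moves=[0,0,0.1,0,0,0,-1,0,0,0,0,0,0,1,0,0,0,0,0,0,1,0,0,0,0,0,0,1,0,0,0,0,0,0,1,0,0,0,0,0,0,1,0,0,0,0,0,0,1,0,0,0,0,0,0,1])

```text
time: 14.18
tool_pos: [554.5, -95.3, 79.1]
tcp_rot: [3.14, -0.002, 0.316]
contact_force: [0.4, 0.3, 0.7]
grip_width: 49.7
```

Call:
step_arm(moves=[0,0,0,0,0,0,1,0,0,0,0,0,0,1,0,0,0,0,0,0,1,0,0,0,0,0,0,1,0,0,0,0,0,0,1])

```text
time: 14.6
tool_pos: [554.5, -95.2, 79.2]
tcp_rot: [3.14, -0.002, 0.316]
contact_force: [-0.2, -0.0, -0.3]
grip_width: 44.5
```

```bash
python3 w.py w15; python3 - <<'E'
from h import *
a=capture('scene')[:,:,::-1].copy()
cv2.imwrite('pics/s15.png',cv2.resize(a[180:370,150:350],None,fx=3,fy=3,interpolation=cv2.INTER_CUBIC))
E
```

```text
[554.50363759 -95.224243    79.19067188] [ 3.13997344e+00 -1.90255582e-03  3.15984817e-01] 44.46193567746443 14.6 [-0.2497226  -0.04866309 -0.29383165]
```

View pics/s15.png

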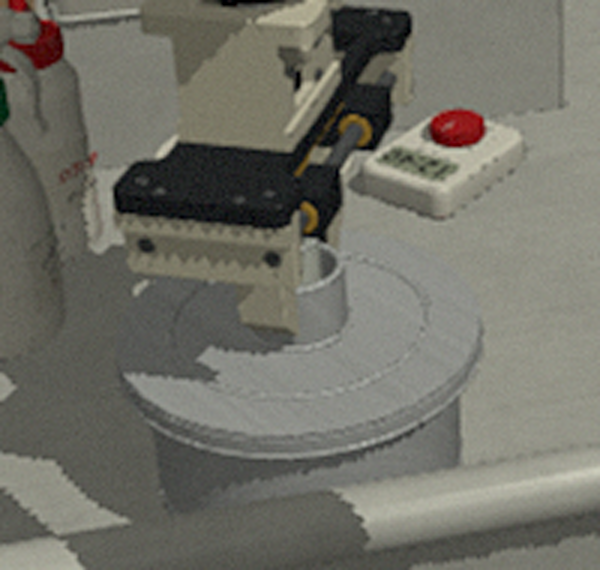

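View pics/w15.png

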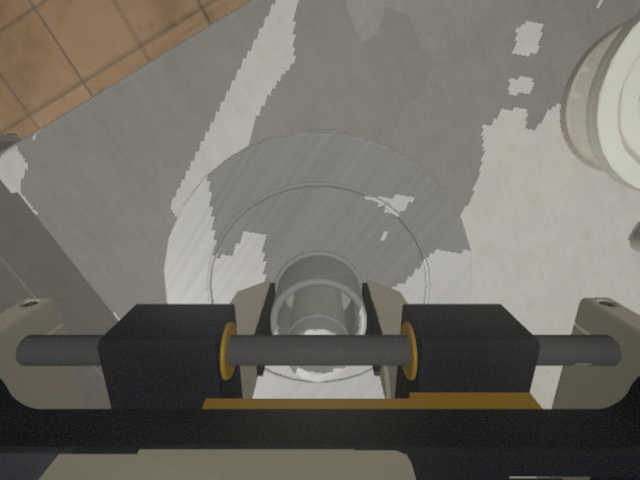

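The collar is gripped at 44.5 mm. I'll lift straight up in small steps, watching for drift.

Call:
step_arm(moves=[0,0,-0.25,0,0,0,1,0,0,-0.3,0,0,0,1,0,0,0,0,0,0,1])

```text
time: 14.95
tool_pos: [553.9, -95.0, 90.5]
tcp_rot: [3.141, -0.0, 0.316]
contact_force: [0.6, -0.4, -1.6]
grip_width: 44.9
```

The force of -1.6 N matches the outer lid's weight alone. I'll continue.

Call:
step_arm(moves=[0,0,-0.35,0,0,0,1,0,0,-0.35,0,0,0,1,0,0,0,0,0,0,1])

```text
time: 15.2
tool_pos: [553.9, -95.0, 106.1]
tcp_rot: [3.141, -0.0, 0.316]
contact_force: [0.3, -0.0, -2.3]
grip_width: 44.8
```

Call:
step_arm(moves=[0,0,-0.35,0,0,0,1,0,0,-0.35,0,0,0,1,0,0,0,0,0,0,1])

```text
time: 15.45
tool_pos: [554.0, -95.1, 122.2]
tcp_rot: [3.141, -0.001, 0.316]
contact_force: [0.2, -1.2, -0.7]
grip_width: 44.5
```

Call:
step_arm(moves=[0,0,-0.35,0,0,0,1,0,0,-0.35,0,0,0,1,0,0,0,0,0,0,1])

```text
time: 15.7
tool_pos: [554.1, -95.1, 137.9]
tcp_rot: [3.14, -0.001, 0.316]
contact_force: [0.1, -0.4, -1.7]
grip_width: 44.6
```

Call:
step_arm(moves=[0,0,-0.35,0,0,0,1,0,0,-0.35,0,0,0,1,0,0,0,0,0,0,1])

```text
time: 15.95
tool_pos: [554.0, -95.0, 153.5]
tcp_rot: [3.14, -0.001, 0.316]
contact_force: [0.7, 0.2, -1.4]
grip_width: 44.7
```

Call:
step_arm(moves=[0,0,-0.4,0,0,0,1,0,0,-0.4,0,0,0,1,0,0,-0.4,0,0,0,1,0,0,-0.4,0,0,0,1,0,0,0,0,0,0,1,0,0,0,0,0,0,1])

```text
time: 16.45
tool_pos: [554.1, -95.1, 189.7]
tcp_rot: [3.14, -0.002, 0.316]
contact_force: [0.4, 0.2, -1.4]
grip_width: 44.6
```

```bash
python3 w.py w16; python3 - <<'E'
from h import *
a=capture('scene')[:,:,::-1].copy()
cv2.imwrite('pics/s16.png',a)
cv2.imwrite('pics/t16.png',capture('top')[:,:,::-1])
E
```

```text
[554.07730799 -95.07979159 189.74290791] [ 3.13973070e+00 -2.19911411e-03  3.16000301e-01] 44.61506681937387 16.45 [ 0.4251779   0.16463521 -1.44971199]
```

View pics/s16.png

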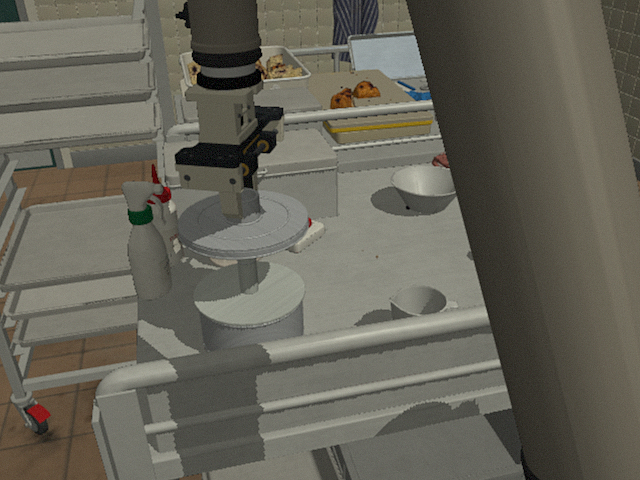

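View pics/w16.png

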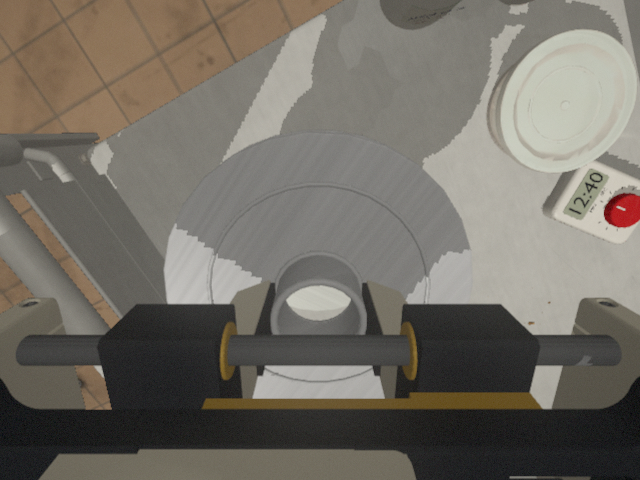

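The outer lid is held level and clear, and the inner lid with its stem stays on the tin. One zoomed check of the seating before handing in.

```bash
python3 - <<'E'
from h import *
c=cam('scene'); im=cv2.imread('pics/s16.png'); a=im.copy()
circ(im,c,548,-95,85,78,(0,0,255)); circ(im,c,548,-95,80,78,(0,255,0)); circ(im,c,548,-95,145,13,(255,0,0))
z=np.hstack([a[220:365,180:320],im[220:365,180:320]])
cv2.imwrite('pics/s16c.png',cv2.resize(z,None,fx=2.8,fy=2.8,interpolation=cv2.INTER_CUBIC))
E
```

```text
(no output)
```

View pics/s16c.png

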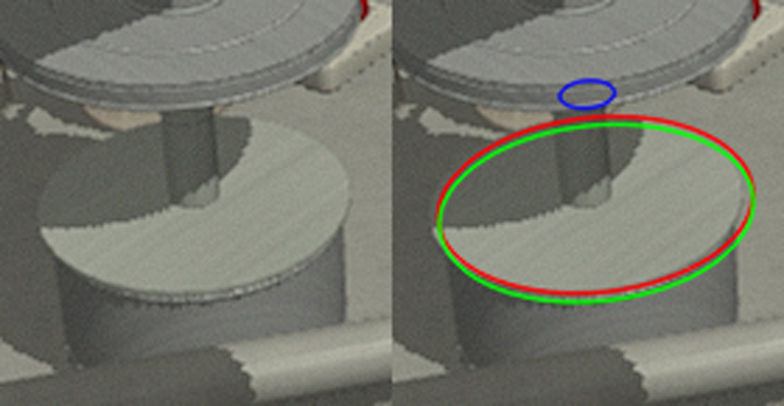

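```bash
python3 - <<'E'
from plant import *
o=get_obs(); print(o['tool_pos'],o['grip_width'],o['dq'].round(4)); print(close_job())
E
```

```text
[553.792955   -94.97730757 189.02005448] 44.582961159221 [-0.0013  0.0064  0.0048  0.0001  0.0003  0.0001]
the job is handed in; nothing more can be done
None
```

I carried both lids to the tin by the stem, lowered them until they seated, and let go. I then lifted the outer lid straight up by its collar. The job was handed in with the gripper still holding that lid, and no verdict came back.

**Last checks:**
- **Inner lid:** it sits flush and level on the tin's rim, and a zoomed camera overlay agrees. It seated at a tool height of 102.6 mm, against 102.7 mm expected.
- **Outer lid:** it is held level and still over the tin. Its origin is about 195 mm up, so the skirt is about 40 mm above the top of the stem. The gripper opening is 44.6 mm and the load about 1.5 N, which matches this lid's weight alone.
- **Bystanders and time:** I saw none of them move in the pictures, but did not measure this. It took about 16.6 s of the 51 s allowed.

**What did not go as expected:**
- **First grasp missed:** the first close on the stem slipped off the top of it. The real fingertips end about 20 mm behind the stated end point, so I went lower on the second try. The lids moved no more than about 2 mm.
- **Brief push while seating:** the wrist force reached about 7 N sideways and 6 N upward as the inner lid went home.
- **Camera disagreement:** the cameras differed by 3–5 mm in position, so I relied on the wrist view and on distances measured within one camera.

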